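# Start a timed warm-and-mix run

## Robot

A 7-joint arm with a two-finger parallel gripper is mounted at the origin on the work surface. World frame = base frame: x ahead of the robot, y to its left, z up, the work surface at z = 0. Lengths are in mm, angles in degrees, forces in N, time in s.
With the tool pointing down it reaches from about 400 to 850 mm from the base axis. Payload 10.4 kg.
Tool frame: the origin (TCP) lies midway between the tips of the shut fingers; the grasp point (between the pads) lies 19 mm behind it; z points along the fingers, x is the direction in which the jaws open and shut, and the axes are right-handed (so a half turn about z gives the same grasp; the last joint's range is limited). The gripper opens to 85 mm and grips with 20 to 120 N. Pads are 22 mm wide; open, the fingers measure 114 mm over their backs; the gripper's body (76 mm by 85 mm) begins 54 mm behind the grasp point. The pads swing forward as they close: fully open they stand 13 mm farther back than shut.
Start: joints at [-69.706, 19.034, -3.707, 83.658, 1.238, 77.344, -5.071], TCP at [229.955, 581.181, 231.338] pointing down, gripper open.
Joint ranges: [-148.97, 148.97], [-28.65, 121.19], [-84.17, 76.75], [9.2, 138.47], [-72.65, 252.65], [3.7, 117.97], [-149.18, 149.18]. Speed limits (degrees/s): [127.2, 127.2, 159.86, 159.86, 180, 180, 180].

## Interface

Orientations are given as [roll, pitch, yaw] about the fixed x, y, z axes, in that order (R = Rz(yaw) Ry(pitch) Rx(roll)).
In Python, from workcell import ctrl gives the robot as it stands.
- The arm moves only by the shell command python3 -m handwheel 'ROWS' [FORCE]. ROWS is JSON, a list of rows, each a list of 7 numbers: the opening, from 0 (shut) to 1 (fully open), then the shift along the tool's x, y, z in m, then the turn, a rotation vector about the tool's x, y, z in degrees. A call has 1 to 8 rows; each row is the pose to reach, as a shift and turn from the pose commanded when the call began, along the tool's axes at that moment; what a row does not reach only later rows make up. A row lasts 1/12 s, in which the tool goes at most 41.7 mm and 7.16 degrees, less where a joint would pass 70% of its speed; a pose out of reach is approached as far as the arm can. A call with a gripper value outside its range is refused whole. The fingers move at their own pace and stop on an object; FORCE is the grip in N (left out, the last holds). Time passes only in rows, so rows that repeat a pose let the fingers close. It gives the time, the measured TCP pose, the force and the opening at its end, in the units of the state.
- ctrl.get_obs(): the state, without advancing time (a new reading comes with each control period).
- ctrl.camera(name): name is "scene" or "top"; returns the picture (400x640x3 uint8, blue, green, red); there is no depth.
- ctrl.camera_info(name): a dict with "camera_matrix" (3x3 intrinsics, pixels), "world_to_cam" (4x4, takes a point from world to camera coordinates). Camera axes: x right, y down, z forward; pixel columns grow to the right and rows downward; lengths in mm; the calibration is good to about 2 mm. A picture is of the moment at which its call begins. camera_info takes no time and is no camera call.
- ctrl.close_job(): hands the job in, once; it reports no verdict.
The state is a dict: "t": time; "qpos": joint angles; "joint_velocities": joint speeds; "joint_efforts": joint torques, N m; "tcp_pos": TCP position; "tcp_rot": TCP orientation; "contact_force": force on the tool from outside, world axes, zero at the start; "wrist_torque": the same for the moment, N m; "gripper_width": opening from 0.0 (shut) to 1.0 (fully open).
Only numpy, scipy, OpenCV 4.12 (cv2) and the standard library are available. Lean on these libraries where they do the work, as an engineer would, in place of code of your own. Each camera call takes 0.05 s, during which the arm holds its last target. There are 200 camera calls.

## Task

Start the timed warm-and-mix run with light fingertip touches: first push the heater's square key right down, then the mixer's long bar key right down (both stay in), and last tap the round key on top of the timer and let it spring back. Press gently, do not press the heater's small round key, leave the timer standing where it is without shifting or lifting it, and leave everything else on the bench alone.

Things in the scene. Friction and masses are not known exactly. Their poses are not given: they have to be found in the camera images.
- heater: block heater fixed to the bench: white case, 170 mm (x) by 150 mm (y), with a flat deck 70 mm above the bench and, on its rear part, a drilled metal block with small tubes rising to 106 mm. Origin under its centre, its x axis points from its front (towards the robot) to its rear, z up. Its two keys stand on the front part of the deck, 55 mm in front of the origin
- heat_key_top (a point): centre of the top face of the heater's heat key: a plain square grey key, 32 x 32 mm, on the left of the heater's deck seen from the robot (+y of the heater by 36 mm). The top starts 84 mm above the bench, 14 mm above the deck; this point sinks with the key and its cushion
- heat_key (a joint): how far the heat key is pushed in, straight down: 0 = out (as at the start), 0.008 m = fully in. About 2.5 N moves it, it has no spring and stays where it is left; at 8 mm it meets its stop. Its top face is cushioned: it yields a further 4 mm at about 2.5 N per mm, so a steady push of 5 to 8 N takes the key fully in
- reset_key_top (a point): centre of the top face of the heater's reset key: a small round grey key, 20 mm across, on the right of the heater's deck, 78 mm from the heat key, top 84 mm above the bench. Not to be pressed
- reset_key (a joint): how far the reset key is pushed in (0 = out, 0.008 m = in; springs back)
- mixer: vortex mixer fixed to the bench: white case, 150 mm (x) by 120 mm (y), flat deck 70 mm above the bench, a raised rear part carrying a round black rubber cup 62 mm across whose rim is 108 mm above the bench, a dial on its front face. Origin under its centre, x axis from its front to its rear, z up
- mix_key_top (a point): centre of the top face of the mixer's mix key: a long grey bar-shaped key, 54 mm (along the mixer's y) by 18 mm (along its x), on the front part of the deck 45 mm in front of the mixer's origin; the cup's edge is 44 mm behind this point. The top starts 84 mm above the bench; this point sinks with the key and its cushion
- mix_key (a joint): how far the mix key is pushed in, straight down: 0 = out (as at the start), 0.008 m = fully in. About 2.5 N moves it, no spring, stays where it is left; stop at 8 mm and the same cushioned top as the heat key
- timer: loose puck-shaped bench timer, 70 mm across, white case 36 mm tall, about 0.3 kg, standing flat on the bench on a rubber foot. Origin at the centre of its underside, z up
- timer_key_top (a point): centre of the top face of the timer's single key: a round grey disc 42 mm across in the middle of the timer's top, 50 mm above the bench, 14 mm above the case
- timer_key (a joint): how far the timer's key is pushed in, straight down: 0 = out, 0.008 m = fully in; a spring (0.4 N at the start of the stroke, 3.2 N fully in) brings it back; a tap counts from 4 mm; the same cushioned top as the heat key
- vial_left: small glass vial, 28 mm across, 55 mm tall, standing between the left and middle places; not part of the job. Origin at the centre of its underside
- vial_right: small glass vial, 28 mm across, 55 mm tall, standing between the right and middle places; not part of the job. Origin at the centre of its underside
- tip_box: box of pipette tips, 120 x 80 x 55 mm, at the back; not part of the job. Origin at the centre of its underside
- beaker: glass beaker, 70 mm across, 90 mm tall, at the back; not part of the job. Origin at the centre of its underside
- reagent_bottle: amber bottle, 70 mm across, 150 mm tall, at the back; not part of the job. Origin at the centre of its underside
- tube_tray: open tray, 70 x 120 x 30 mm, near the robot; not part of the job. Origin at the centre of its underside
- pipette: pipette lying near the robot, 230 mm long and 22 mm thick; not part of the job. Its own x axis runs along it; origin on the bench under its middle part
Mind the look-alikes: they are no part of the job. What is shaped like the mixer but purple is not meant.

How it is judged (in metres and radians):
On the way, in this order (a step that is already met when the one before it is completed fails the run):
1. the heater's square key is pushed in (more than 5 of its 8 mm) (value of joint heat_key above 0.005 m), for 0.05 s.
2. then the mixer's bar key is pushed in (more than 5 of its 8 mm) (value of joint mix_key above 0.005 m), for 0.05 s.
3. then the timer's key is tapped (more than 4 of its 8 mm) (value of joint timer_key above 0.004 m), for 0.02 s.
At the end, for the whole second after the job is handed in: the heat key and the mix key are both in by more than 5 mm, the timer's key and the reset key are out (less than 2 mm in), the timer stands flat and at rest within 20 mm of where it was, and every other loose thing is within 30 mm of where it was (value of joint each of heat_key, mix_key above 0.005 m and value of joint each of timer_key, reset_key below 0.002 m and distance of timer from where it was at the start of the episode below 0.02 m and angle between timer's own z axis and vertical below 0.1 rad and linear speed of timer below 0.02 m/s and distance of each of vial_left, vial_right, tip_box, beaker, reagent_bottle, tube_tray, pipette from where it was at the start of the episode below 0.03 m); the robot touches nothing.
It fails at once if a key pressed (2 mm) before its turn: the mixer's before the heater's is in (5 mm), or the timer's before both are in ((value of joint mix_key above 0.002 m and value of joint heat_key below 0.005 m) or (value of joint timer_key above 0.002 m and value of joint any of heat_key, mix_key below 0.005 m)).
It fails at once if the heater's small round key pressed (2 mm) (value of joint reset_key above 0.002 m).
It fails at once if a key or its case pressed with more than 20 N (contact force between the fingers and heater above 20 N or contact force between the fingers and mixer above 20 N or contact force between the fingers and timer above 20 N).
It fails at once if the timer shifted or lifted by more than 20 mm, or tipped (distance of timer from where it was at the start of the episode above 0.02 m or angle between timer's own z axis and vertical above 0.25 rad).
It fails at once if a bystander moved or lifted by more than 30 mm (distance of any of vial_left, vial_right, tip_box, beaker, reagent_bottle, tube_tray, pipette from where it was at the start of the episode above 0.03 m).
It also fails if it takes over 51 s, if anything falls off the work surface, if the arm or the gripper's body presses on something with over 40 N, if the wrist force passes 120 N, or if a joint passes its speed limit or range.

## Working session

There is one attempt and no reset: what is moved stays moved. The work goes in short steps, Python scripts to look and compute and a shell command to move; the robot and the scene stay as the last step left them, time stands still between calls to the robot, and variables do not carry over. Pictures are saved under pics/ and viewed, about 8 in all and at most 12, crops included, and the job is handed in when it is done.

```bash
mkdir -p pics; ls; python3 - <<'E'
from workcell import ctrl
import cv2
for n in("scene","top"):
    cv2.imwrite(f"pics/{n}0.png",ctrl.camera(n)); i=ctrl.camera_info(n); print(n,i["camera_matrix"],i["world_to_cam"])
o=ctrl.get_obs()
print({k:o[k] for k in("t","tcp_pos","tcp_rot","contact_force","gripper_width")})
E
```

```text
pics
scene [[443.15326106   0.         325.65635565]
 [  0.         443.15326106 201.13801719]
 [  0.           0.           1.        ]] [[-3.05066908e-01  9.52302130e-01 -7.40505132e-03  1.35484288e+02]
 [ 5.89406183e-01  1.82695417e-01 -7.86907070e-01 -2.55405323e+02]
 [-7.48020410e-01 -2.44423890e-01 -6.17027089e-01  1.56617875e+03]
 [ 0.00000000e+00  0.00000000e+00  0.00000000e+00  1.00000000e+00]]
top [[437.57770815   0.         327.30588773]
 [  0.         437.57770815 213.0542567 ]
 [  0.           0.           1.        ]] [[-8.65597357e-03 -9.99871481e-01 -1.34942766e-02  4.58944665e+01]
 [-9.93784989e-01  1.00994170e-02 -1.10857553e-01  5.60511701e+02]
 [ 1.10979590e-01  1.24508295e-02 -9.93744689e-01  1.34965356e+03]
 [ 0.00000000e+00  0.00000000e+00  0.00000000e+00  1.00000000e+00]]
{'t': 0.1, 'tcp_pos': array([229.88922689, 580.82156978, 230.59609864]), 'tcp_rot': array([1.79996319e+02, 7.28060361e-02, 6.84075375e+01]), 'contact_force': array([0.59113076, 0.85306406, 0.01835301]), 'gripper_width': 1.0026824001156414}
```

View pics/scene0.png

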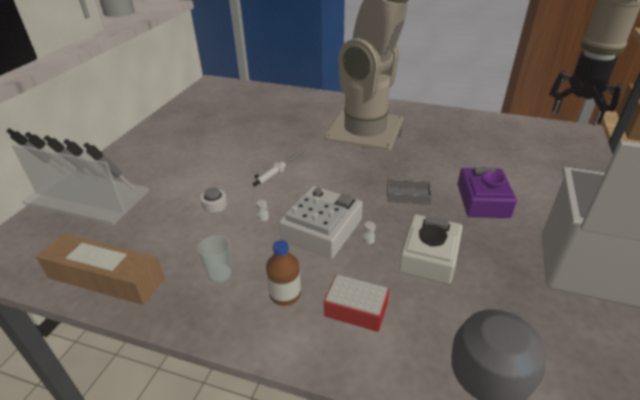

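View pics/top0.png

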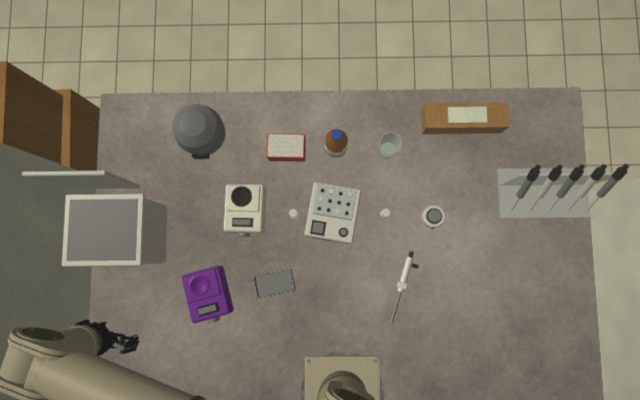

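Top view: the white heater is at (332,212), with its square key at about (318,227) and its round reset key at (343,232). The white mixer is at (243,208), with its bar key at (243,222). The purple look-alike at (207,293) is not wanted. The timer is at (433,216), with vials at (293,213) and (385,212). One close crop combining both views comes next.

```bash
python3 - <<'E'
import cv2,numpy as np
t=cv2.imread("pics/top0.png");s=cv2.imread("pics/scene0.png")
r=lambda im,x,y,w,h,k:cv2.resize(im[y:y+h,x:x+w],None,fx=k,fy=k,interpolation=cv2.INTER_CUBIC)
a=np.hstack([r(t,215,200,50,50,5),r(t,300,200,60,50,5),r(t,410,195,50,50,5)])
b=np.hstack([r(s,410,205,50,50,5),r(s,305,180,60,50,5),r(s,190,175,50,50,5)])
cv2.imwrite("pics/crop.png",np.vstack([a,b]))
E
```

```text
(no output)
```

View pics/crop.png

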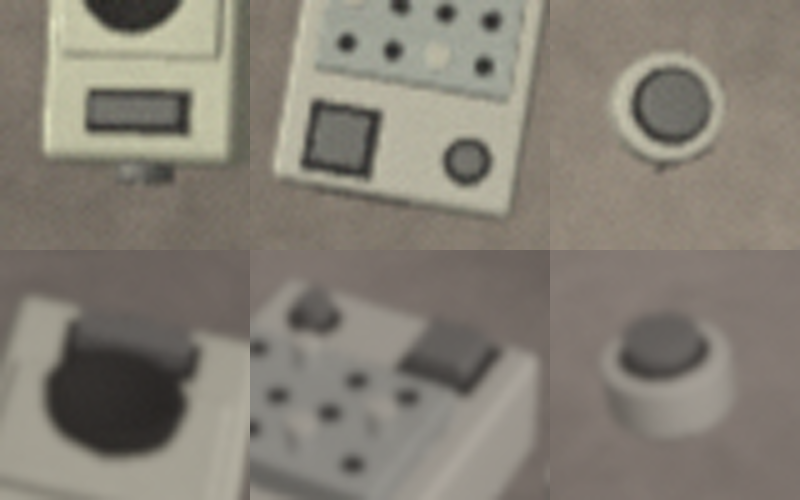

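```bash
cat > h.py <<'E'
import numpy as np,cv2
from workcell import ctrl
from scipy.spatial.transform import Rotation as R
I={n:ctrl.camera_info(n) for n in("top","scene")}
def tri(a,b):
    P=[I[n]["camera_matrix"]@I[n]["world_to_cam"][:3] for n in("top","scene")]
    X=cv2.triangulatePoints(*P,np.array(a,float),np.array(b,float))[:,0];return X[:3]/X[3]
def onz(px,z,n="top"):
    K,T=I[n]["camera_matrix"],I[n]["world_to_cam"]
    d=T[:3,:3].T@np.linalg.solve(K,[*px,1]);c=-T[:3,:3].T@T[:3,3];return c+d*(z-c[2])/d[2]
def go(*p):
    o=ctrl.get_obs();r=R.from_euler("xyz",o["tcp_rot"],degrees=True)
    for q in p: print("shift m",np.round(r.inv().apply(np.array(q)-o["tcp_pos"])/1000,4))
E
python3 - <<'E'
from h import *
for n,a,b,z in(("heat",(317.8,227.4),(345.6,198.2),84),("mix_frontedge",(242.2,225.6),(437.2,220),84),("timer",(434,215.6),(212.2,192.2),50)):
    print(n,tri(a,b).round(1),onz(a,z).round(1),onz(b,z,"scene").round(1))
for n,a,z in(("mix",(242.2,221.8),84),("reset",(343,231.6),84),("vialL",(293,213),55),("vialR",(385,212),55)):print(n,onz(a,z).round(1))
E
```

```text
heat [510.9  71.8  84.2] [511.7  69.1  84. ] [509.9  74.4  84. ]
mix_frontedge [519.7 301.9  77.5] [519.4 298.5  84. ] [526.9 303.6  84. ]
timer [ 547.2 -289.7   48.8] [ 547.5 -290.5   50. ] [ 548.3 -287.6   50. ]
mix [531.  298.7  84. ]
reset [498.2  -6.9  84. ]
vialL [559.5 146.9  55. ]
vialR [ 559.8 -138.4   55. ]
```

```bash
python3 -c "
from h import *
go((511,71,180))"
```

```text
shift m [-0.3705  0.449   0.0511]
```

```bash
python3 -m handwheel '[[0,-0.02,0.024,0,0,0,0],[0,-0.04,0.048,0,0,0,0],[0,-0.06,0.072,0,0,0,0],[0,-0.08,0.096,0,0,0,0],[0,-0.1,0.12,0,0,0,0],[0,-0.12,0.144,0,0,0,0],[0,-0.14,0.168,0,0,0,0],[0,-0.16,0.192,0,0,0,0]]' 20 && python3 -c "
from h import *
go((511,71,180))"
```

```text
t: 0.77
tcp_pos: [350.0, 360.1, 231.0]
tcp_rot: [-180.0, 0.0, 68.4]
contact_force: [1.4, -0.7, 0.5]
gripper_width: 0.003
shift m [-0.2096  0.2561  0.051 ]
```

```bash
python3 -m handwheel '[[0,-0.024,0.03,0,0,0,0],[0,-0.048,0.059,0,0,0,0],[0,-0.072,0.088,0,0,0,0],[0,-0.096,0.117,0,0,0,0],[0,-0.12,0.147,0,0,0,0],[0,-0.144,0.176,0,0,0,0],[0,-0.168,0.205,0.02,0,0,0],[0,-0.192,0.235,0.05,0,0,0]]' && python3 -m handwheel '[[0,-0.008,0.01,0.01,0,0,0],[0,-0.018,0.021,0.02,0,0,0],[0,-0.018,0.021,0.04,0,0,0],[0,-0.018,0.021,0.06,0,0,0],[0,-0.018,0.021,0.07,0,0,0],[0,-0.018,0.021,0.07,0,0,0]]' && python3 -c "
from h import *
go((511,71,82))
cv2.imwrite('pics/a.png',np.vstack([cv2.resize(ctrl.camera('scene')[150:250,260:420],(640,400),interpolation=2),]))"
```

```text
t: 1.43
tcp_pos: [496.2, 100.2, 187.5]
tcp_rot: [179.8, -0.2, 68.4]
contact_force: [0.6, 1.0, -0.4]
gripper_width: 0.004
t: 1.93
tcp_pos: [505.7, 77.5, 114.0]
tcp_rot: [-179.8, 0.2, 68.4]
contact_force: [-0.6, -0.5, -0.1]
gripper_width: 0.001
shift m [-0.004   0.0075  0.032 ]
```

View pics/a.png

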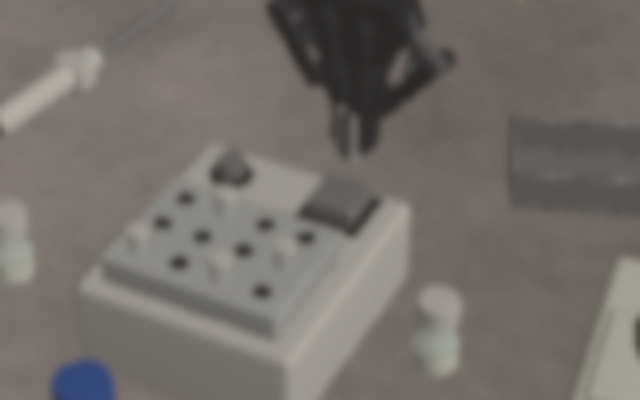

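The tip, at crop (350,155), hangs above the square key at crop (340,200), well away from the round key at (232,165).

```bash
python3 -m handwheel '[[0,-0.002,0.004,0.005,0,0,0],[0,-0.004,0.0075,0.012,0,0,0],[0,-0.004,0.0075,0.02,0,0,0],[0,-0.004,0.0075,0.026,0,0,0],[0,-0.004,0.0075,0.028,0,0,0],[0,-0.004,0.0075,0.028,0,0,0]]' && python3 -m handwheel '[[0,0,0,0.002,0,0,0],[0,0,0,0.004,0,0,0],[0,0,0,0.006,0,0,0],[0,0,0,0.008,0,0,0],[0,0,0,0.008,0,0,0],[0,0,0,0.008,0,0,0]]'
```

```text
t: 2.48
tcp_pos: [512.3, 71.3, 87.5]
tcp_rot: [-179.9, 0.0, 68.4]
contact_force: [0.4, 0.5, 0.1]
gripper_width: -0.001
t: 2.98
tcp_pos: [513.0, 71.5, 80.4]
tcp_rot: [180.0, -0.0, 68.4]
contact_force: [0.2, 0.8, 1.3]
gripper_width: -0.002
```

```bash
python3 -m handwheel '[[0,0,0,0.0015,0,0,0],[0,0,0,0.003,0,0,0],[0,0,0,0.0045,0,0,0],[0,0,0,0.0045,0,0,0],[0,0,0,0.0045,0,0,0]]' && python3 -m handwheel '[[0,0,0,0.001,0,0,0],[0,0,0,0.002,0,0,0],[0,0,0,0.002,0,0,0],[0,0,0,0.002,0,0,0]]'
```

```text
t: 3.4
tcp_pos: [512.9, 71.4, 75.7]
tcp_rot: [180.0, -0.0, 68.4]
contact_force: [0.5, 1.1, 2.1]
gripper_width: 0.006
t: 3.73
tcp_pos: [512.9, 71.4, 73.9]
tcp_rot: [180.0, -0.0, 68.4]
contact_force: [-0.7, 1.5, 7.0]
gripper_width: -0.002
```

The force rose from 2 to 7 N at z = 74, so the heat key is on its stop. I'll lift and go to the mixer.

```bash
python3 -m handwheel '[[0,0,0,-0.006,0,0,0],[0,0,0,-0.02,0,0,0],[0,0,0,-0.04,0,0,0],[0,0,0,-0.06,0,0,0],[0,0,0,-0.07,0,0,0],[0,0,0,-0.07,0,0,0]]' && python3 -c "
from h import *
go((530,299.5,144),(530,299.5,95))"
```

```text
t: 4.23
tcp_pos: [513.7, 71.4, 145.7]
tcp_rot: [179.9, -0.1, 68.4]
contact_force: [0.5, 0.0, -0.0]
gripper_width: -0.001
shift m [ 0.2181 -0.0689  0.002 ]
shift m [ 0.218 -0.069  0.051]
```

```bash
python3 -m handwheel '[[0,0.027,-0.0086,0,0,0,0],[0,0.058,-0.018,0,0,0,0],[0,0.09,-0.028,0,0,0,0],[0,0.122,-0.038,0,0,0,0],[0,0.154,-0.048,0,0,0,0],[0,0.186,-0.059,0,0,0,0],[0,0.208,-0.066,0,0,0,0],[0,0.218,-0.069,0,0,0,0]]' && python3 -m handwheel '[[0,0,0,0.008,0,0,0],[0,0,0,0.02,0,0,0],[0,0,0,0.03,0,0,0],[0,0,0,0.038,0,0,0],[0,0,0,0.038,0,0,0]]' && python3 -c "
from h import *
go((530,299.5,87))
a=ctrl.camera('scene');b=ctrl.camera('top')
r=lambda c:cv2.resize(c,(400,400),interpolation=2)
cv2.imwrite('pics/b.png',np.hstack([r(a[170:270,390:490]),r(b[180:260,205:285])]))
cv2.imwrite('pics/c.png',np.hstack([r(a[150:250,290:390]),r(b[190:250,300:360])]))"
```

```text
t: 4.9
tcp_pos: [527.1, 303.3, 141.8]
tcp_rot: [-179.9, 0.1, 68.7]
contact_force: [-0.2, 0.1, 0.6]
gripper_width: -0.0
t: 5.32
tcp_pos: [527.9, 297.1, 103.1]
tcp_rot: [-179.9, 0.2, 68.3]
contact_force: [-1.0, -0.3, -1.3]
gripper_width: -0.003
shift m [0.003  0.0011 0.0161]
```

View pics/b.png

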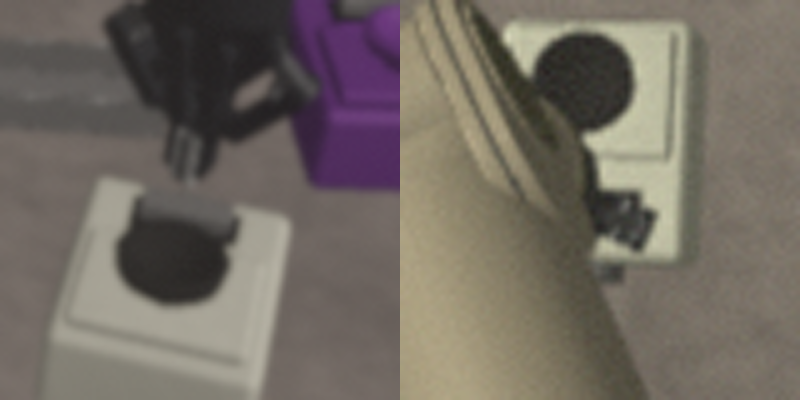

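View pics/c.png

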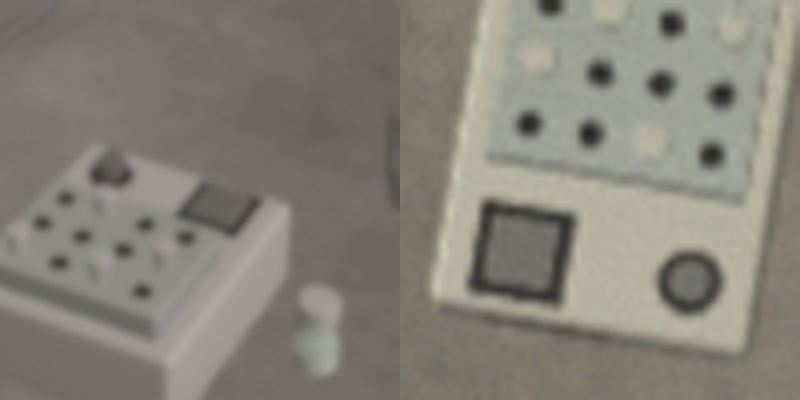

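The heat key now sits nearly level with the deck and the reset key is still proud. The tip, at left crop (190,180), is over the bar key at (187,205).

```bash
python3 -m handwheel '[[0,0.002,0.001,0.006,0,0,0],[0,0.002,0.001,0.012,0,0,0],[0,0.002,0.001,0.016,0,0,0],[0,0.002,0.001,0.018,0,0,0],[0,0.002,0.001,0.02,0,0,0],[0,0.002,0.001,0.022,0,0,0],[0,0.002,0.001,0.022,0,0,0]]' && python3 -m handwheel '[[0,0,0,0.0015,0,0,0],[0,0,0,0.003,0,0,0],[0,0,0,0.0045,0,0,0],[0,0,0,0.0045,0,0,0],[0,0,0,0.0045,0,0,0]]'
```

```text
t: 6.0
tcp_pos: [530.5, 301.0, 83.6]
tcp_rot: [-180.0, -0.0, 68.4]
contact_force: [-0.6, -1.3, 1.3]
gripper_width: 0.002
t: 6.42
tcp_pos: [530.6, 301.0, 79.3]
tcp_rot: [180.0, -0.0, 68.4]
contact_force: [-1.3, -0.1, 2.7]
gripper_width: -0.002
```

```bash
python3 -m handwheel '[[0,0,0,0.0015,0,0,0],[0,0,0,0.003,0,0,0],[0,0,0,0.004,0,0,0],[0,0,0,0.004,0,0,0],[0,0,0,0.004,0,0,0]]' && python3 -m handwheel '[[0,0,0,0.001,0,0,0],[0,0,0,0.0015,0,0,0],[0,0,0,0.0015,0,0,0],[0,0,0,0.0015,0,0,0]]'
```

```text
t: 6.83
tcp_pos: [530.6, 301.0, 75.3]
tcp_rot: [180.0, -0.0, 68.4]
contact_force: [-0.5, 0.8, 3.2]
gripper_width: 0.002
t: 7.17
tcp_pos: [530.6, 301.0, 74.0]
tcp_rot: [180.0, -0.0, 68.4]
contact_force: [-1.2, -0.4, 6.1]
gripper_width: 0.003
```

6.1 N at z = 74, so the mix key is in. I'll lift and go to the timer, passing high over the heater.

```bash
python3 -m handwheel '[[0,0,0,-0.006,0,0,0],[0,0,0,-0.02,0,0,0],[0,0,0,-0.045,0,0,0],[0,0,0,-0.07,0,0,0],[0,0,0,-0.09,0,0,0],[0,0,0,-0.1,0,0,0],[0,0,0,-0.1,0,0,0]]' && python3 -c "
from h import *
go((547.3,-289.5,174),(547.3,-289.5,70))"
```

```text
t: 7.75
tcp_pos: [531.4, 301.4, 176.0]
tcp_rot: [179.9, -0.2, 68.4]
contact_force: [0.3, 0.6, -0.8]
gripper_width: 0.001
shift m [-0.5436  0.2323  0.0008]
shift m [-0.5439  0.2321  0.1048]
```

```bash
python3 -m handwheel '[[0,-0.02,0.009,0,0,0,0],[0,-0.05,0.022,0,0,0,0],[0,-0.083,0.0355,0,0,0,0],[0,-0.116,0.0495,0,0,0,0],[0,-0.149,0.0635,0,0,0,0],[0,-0.182,0.0778,0,0,0,0],[0,-0.215,0.092,0,0,0,0],[0,-0.248,0.106,0,0,0,0]]' && python3 -m handwheel '[[0,-0.033,0.014,0,0,0,0],[0,-0.066,0.028,0,0,0,0],[0,-0.099,0.042,0,0,0,0],[0,-0.132,0.0565,0,0,0,0],[0,-0.165,0.0705,0,0,0,0],[0,-0.198,0.0845,0,0,0,0],[0,-0.221,0.0945,0,0,0,0],[0,-0.24,0.1025,0,0,0,0]]' && python3 -c "
from h import *
go((547.3,-289.5,174),(547.3,-289.5,70))"
```

```text
t: 8.42
tcp_pos: [536.7, 29.6, 172.1]
tcp_rot: [-179.9, 0.1, 68.4]
contact_force: [1.1, -0.3, -0.3]
gripper_width: 0.0
t: 9.08
tcp_pos: [543.4, -232.2, 172.0]
tcp_rot: [-179.9, 0.1, 68.3]
contact_force: [0.3, -0.0, -0.4]
gripper_width: -0.003
shift m [-0.0518  0.0248 -0.002 ]
shift m [-0.0516  0.025   0.102 ]
```

```bash
python3 -m handwheel '[[0,-0.025,0.011,0.01,0,0,0],[0,-0.045,0.019,0.03,0,0,0],[0,-0.0555,0.024,0.055,0,0,0],[0,-0.0555,0.024,0.08,0,0,0],[0,-0.0555,0.024,0.098,0,0,0],[0,-0.0555,0.024,0.105,0,0,0],[0,-0.0555,0.024,0.105,0,0,0],[0,-0.0555,0.024,0.105,0,0,0]]' && python3 -c "
from h import *
go((547.3,-289.5,50))
a=ctrl.camera('scene');b=ctrl.camera('top')
r=lambda c:cv2.resize(c,(400,400),interpolation=2)
cv2.imwrite('pics/d.png',np.hstack([r(a[140:230,170:260]),r(a[170:270,390:490])]))
cv2.imwrite('pics/e.png',r(b[180:260,205:285]))"
```

```text
t: 9.75
tcp_pos: [546.5, -289.9, 68.5]
tcp_rot: [-180.0, 0.0, 68.4]
contact_force: [0.3, 0.9, 1.0]
gripper_width: -0.001
shift m [0.0007 0.0006 0.0185]
```

View pics/d.png

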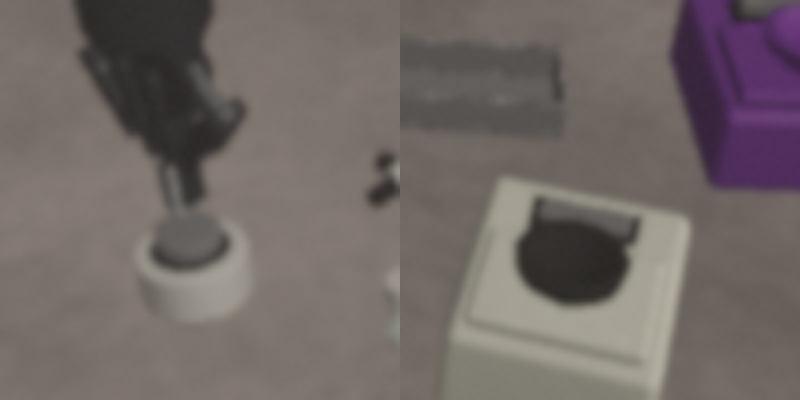

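The mix key is level in its well, and the tip at (187,210) is centred over the timer key at (187,237). Now the tap.

```bash
python3 -m handwheel '[[0,0,0.0005,0.006,0,0,0],[0,0,0.0005,0.012,0,0,0],[0,0,0.0005,0.016,0,0,0],[0,0,0.0005,0.019,0,0,0],[0,0,0.0005,0.021,0,0,0],[0,0,0.0005,0.023,0,0,0],[0,0,0.0005,0.025,0,0,0],[0,0,0.0005,0.025,0,0,0]]' && python3 -m handwheel '[[0,0,0,0.001,0,0,0],[0,0,0,0.002,0,0,0],[0,0,0,0.002,0,0,0],[0,0,0,0.002,0,0,0]]'
```

```text
t: 10.52
tcp_pos: [547.1, -290.0, 43.4]
tcp_rot: [-180.0, -0.0, 68.4]
contact_force: [-0.3, 2.3, 2.3]
gripper_width: 0.003
t: 10.85
tcp_pos: [547.2, -290.1, 41.8]
tcp_rot: [180.0, -0.0, 68.4]
contact_force: [-1.0, 1.4, 2.7]
gripper_width: -0.0
```

At 2.7 N and 8.2 mm of travel, less about 1 mm of cushion, the key is roughly 7 mm in. I'll release straight up.

```bash
python3 -m handwheel '[[0,0,0,-0.003,0,0,0],[0,0,0,-0.01,0,0,0],[0,0,0,-0.025,0,0,0],[0,0,0,-0.05,0,0,0],[0,0,0,-0.08,0,0,0],[0,0,0,-0.11,0,0,0],[0,0,0,-0.13,0,0,0],[0,0,0,-0.13,0,0,0]]' && python3 -m handwheel '[[0,0,-0.03,0,0,0,0],[0,0,-0.06,0,0,0,0],[0,0,-0.09,0,0,0,0],[0,0,-0.11,0,0,0,0],[0,0,-0.12,0,0,0,0],[0,0,-0.12,0,0,0,0]]' && python3 -c "
from h import *
a=ctrl.camera('scene');b=ctrl.camera('top')
r=lambda c:cv2.resize(c,(400,300),interpolation=2)
cv2.imwrite('pics/f.png',np.vstack([np.hstack([r(a[150:225,180:280]),r(a[150:225,290:390])]),np.hstack([r(b[190:235,210:270]),r(b[195:240,405:465])])]))"
```

```text
t: 11.52
tcp_pos: [548.9, -291.8, 177.1]
tcp_rot: [179.6, -0.0, 68.4]
contact_force: [0.3, -1.1, 0.4]
gripper_width: -0.001
t: 12.02
tcp_pos: [433.8, -245.6, 171.8]
tcp_rot: [-180.0, -0.1, 68.4]
contact_force: [0.3, -0.1, 0.3]
gripper_width: -0.003
```

View pics/f.png

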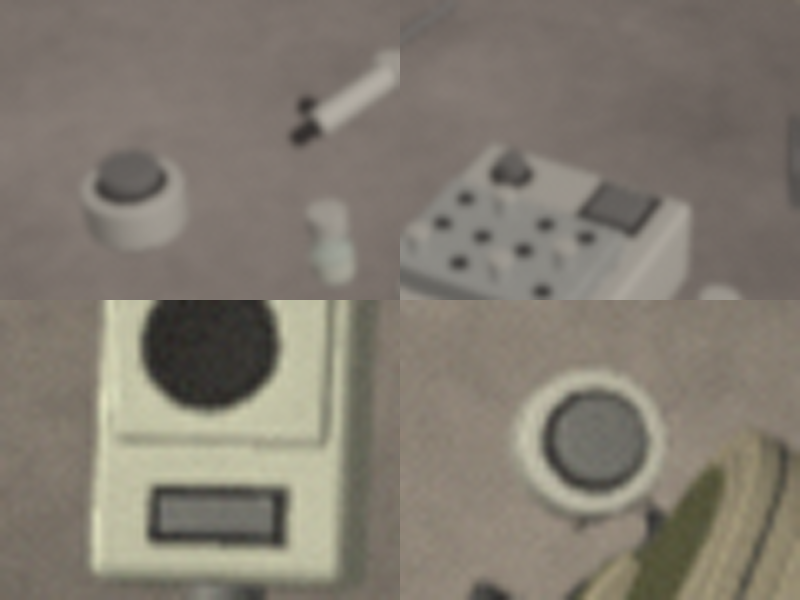

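The timer stands in place with its key sprung back: its centre in the top view is at (434,216), as before. The heat and mix keys are in, the reset key is out, and the robot is clear.

```bash
python3 -c "
from workcell import ctrl
print(ctrl.close_job())"
```

```text
the job is handed in; nothing more can be done
None
```

I pressed the keys in the order asked and handed the job in with the robot clear, about 12 s in (limit 51 s). No verdict is reported.

- **Heat key:** pushed to its stop at about 7 N. The later pictures show it nearly level with the deck, with the small round key still out.
- **Mix key:** pushed to its stop at about 6 N, and the pictures show it level in its well.
- **Timer key:** tapped about 7 mm deep at 2.7 N. It has sprung back, and the timer is still standing where it was (same position in the top view).

**What the checks did not fully settle:**
- The two cameras disagreed by about 5 mm sideways on the heat key. I pressed at the average, which was well inside the key.
- The cup partly hid the mix key in the scene view, so its two-view height came out at 77.5 mm instead of 84 mm. I used the top view with the stated height, and contact confirmed it.
- The left vial, right vial, tip box, beaker, bottle, tray and pipette were not re-measured. The tool stayed clear of them, and I felt no unexpected forces.

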